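Shut a clip-lock lunch box

ROBOT

A 6-joint arm with a two-finger parallel gripper is mounted at the origin on the work surface; the furniture and walls round the work are solid. World frame = base frame: x ahead of the robot, y to its left, z up, the work surface at z = 0. Lengths are in m, angles in rad, forces in N, time in s.
With the tool pointing down it reaches from about 0.35 to 0.725 m from the base axis. Payload 4.3 kg.
Tool frame: the origin (TCP) lies at the very end of the fingers, on their centre line; the grasp point (between the pads) lies 19 mm behind it (grip_point_offset is the distance from the TCP to the grasp point, in m); z points along the fingers, y is the direction in which the jaws open and shut (so a half turn about z gives the same grasp; the last joint's range is limited). The gripper opens to 85 mm and grips with 20 to 120 N. Pads are 22 mm wide; open, the fingers measure 114 mm over their backs; the gripper's body (76 mm by 85 mm) begins 54 mm behind the grasp point. The pads swing forward as they close: fully open they stand 13 mm farther back than shut.
Start: joints at [1.228, 0.377, 0.081, 1.274, 0, 1.46], TCP at [0.133, 0.56, 0.231] pointing down, gripper open.
Joint ranges: [-2.72, 2.72], [-0.84, 1.66], [-1.02, 1.22], [-1.77, 2.12], [-1.37, 1.28], [-3.14, 3.14]. Speed limits (rad/s): [2.57, 2.57, 3.14, 3.14, 3.14, 3.14].

INTERFACE

Orientations are given as a rotation vector (axis times angle).
In Python, from bench import get_state, read_camera, finish_job, spot_in, cut_out, grip_point_offset gives the robot as it stands.
- The arm moves only by the tool carry_out, never from a script. Its argument "targets" is a list of rows, each a list of 3 entries, a list of its own where there are three numbers: the shift along the tool's x, y, z in m, then the turn, a rotation vector about the tool's x, y, z in rad, then the opening, from 0 (shut) to 1 (fully open). In form: [[[tx, ty, tz], [wx, wy, wz], gripper], ...]. A call has 1 to 20 rows; each row is the pose to reach, as a shift and turn from the pose commanded when the call began, along the tool's axes at that moment; what a row does not reach only later rows make up. A row lasts 1/8 s, in which the tool goes at most 62.5 mm and 10.7 degrees, less where a joint would pass 70% of its speed; a pose out of reach is approached as far as the arm can. A call with a gripper value outside its range is refused whole. The fingers move at their own pace and stop on an object; the grip force is fixed at half the most. Time passes only in rows, so rows that repeat a pose let the fingers close. It gives the time, the measured TCP pose, the force and the opening at its end, in the units of the state.
- get_state(): the state, without advancing time (a new reading comes with each control period).
- read_camera(name): name is "side" or "top"; returns a dict with "frame" (384x512x3 uint8, red, green, blue), "camera_matrix" (3x3 intrinsics, pixels), "position" and "attitude" of the camera in the world. Camera axes: x right, y down, z forward; pixel columns grow to the right and rows downward; lengths in m; the calibration is good to about 2 mm. A picture is of the moment at which its call begins. There is no depth.
- finish_job(): hands the job in, once; it reports no verdict.
Trained networks look in a picture, given as the dict that the camera call returned (one of the last four; its "shot" number tells which), for a name from the list of things; names that differ only in an ending like _2 or _b are one class to them, and where a whole thing is asked for, a point or a joint stands for the part that bears it (a point fixed in the world has none). Each returns a list of dicts, best first, with "conf" (0 to 1); they miss things now and then, are a little off and sometimes report something else, mostly with a low value. They report only what shows in the picture. A call takes as long as a camera call.
- spot_in(picture, thing): "rect" ([centre column, centre row, width, height] in pixels, round what is visible of it).
- cut_out(picture, thing): "region" (384x512 bool, what is visible of it) and "rect" ([centre column, centre row, width, height] in pixels, round what is visible of it).
The state is a dict: "t": time; "q": joint angles; "dq": joint speeds; "joint_torque": joint torques, N m; "ee_pos": TCP position; "eef_rot": TCP orientation; "ft_force": force on the tool from outside, world axes, zero at the start; "torque": the same for the moment, N m; "grip_width": finger opening in m.
Only numpy, scipy, OpenCV 4.12 (cv2) and the standard library are available. Lean on these libraries where they do the work, as an engineer would, in place of code of your own. Each camera call takes 0.05 s, during which the arm holds its last target. There are 200 camera calls.

TASK

Close the hinged lid of the steel lunch box by pushing it fully down. Then fold the three clip flaps (front, left and right) down round its rim one by one, pushing each in against the wall until it snaps fully home and stays. Press gently: never lean hard on the box, and leave the lemon, the salt shaker and the bowl where they are.

Things in the scene. Friction and masses are not known exactly. Their poses are not given: they have to be found in the camera images.
- box: Steel lunch box with a white plastic lid, held fast on the worktop: 120 mm deep (its x), 190 mm wide (its y), walls 78 mm high. Origin: centre of its underside. Its -x side is the front (towards the robot, yaw within 0.3 rad), +y its left, z up. The lid is hinged along the rear (+x) rim; each of the other three sides has one clip on the lid and a catch lip under the rim.
- lid (a joint): Opening angle of the lid (rad): 0 = shut on its firm rubber gasket, more = front edge higher. Hinge line along the box's y, 69 mm behind the box's centre (+x), 78 mm above the worktop; stiff (0.3 N m): the lid stays where it is left and takes about 3 N to push down. Lid 138 mm deep, 208 mm wide, its top 12 mm above the hinge line.
- lid_press (a point): Point on the lid's top surface, midway between left and right, 99 mm from the lid's hinge line and 39 mm from its front edge: a good place to push it down. It moves with the lid; axes = lid's axes. With the lid shut it is 90 mm above the worktop.
- clip_front (a joint): Angle of the front clip (rad): 0 = down against the wall and snapped, 1.57 = straight out in the lid's plane, more = raised. Flap on the lid's front edge, 52 mm wide (along the box's y), 42 mm from hinge line to free end, 3.5 mm thick. A weak spring (0.035 N m) swings it back out beyond 0.5 unless it is snapped. Past the snap it meets a hard stop at 0.
- clip_left (a joint): Angle of the left clip (rad): 0 = down against the wall and snapped, 1.57 = straight out in the lid's plane, more = raised. Flap on the lid's left edge, 52 mm wide (along the box's x), 42 mm from hinge line to free end, 3.5 mm thick. A weak spring (0.035 N m) swings it back out beyond 0.5 unless it is snapped. Past the snap it meets a hard stop at 0.
- clip_right (a joint): Angle of the right clip (rad): 0 = down against the wall and snapped, 1.57 = straight out in the lid's plane, more = raised. Flap on the lid's right edge, 52 mm wide (along the box's x), 42 mm from hinge line to free end, 3.5 mm thick. A weak spring (0.035 N m) swings it back out beyond 0.5 unless it is snapped. Past the snap it meets a hard stop at 0.
- clip_front_hinge (a point): Middle of the front clip's hinge line, on the lid (moves with it). Lid shut: 14 mm outside the box's front wall (-x of the box), 83.5 mm above the worktop. Folded down, the flap hangs below it, end 42 mm down, its lower 26 mm warped outwards: 38 mm down the outer face is 2 to 13 mm farther out, different each time.
- clip_left_hinge (a point): Middle of the left clip's hinge line, on the lid (moves with it). Lid shut: 14 mm outside the box's left wall (+y of the box), 83.5 mm above the worktop. Folded down, the flap hangs below it, end 42 mm down, its lower 26 mm warped outwards: 38 mm down the outer face is 2 to 13 mm farther out, different each time.
- clip_right_hinge (a point): Middle of the right clip's hinge line, on the lid (moves with it). Lid shut: 14 mm outside the box's right wall (-y of the box), 83.5 mm above the worktop. Folded down, the flap hangs below it, end 42 mm down, its lower 26 mm warped outwards: 38 mm down the outer face is 2 to 13 mm farther out, different each time.
- catch_front_lip (a point): Springy steel catch lip on the front wall, 50 mm wide, its middle, fixed to the box. The front clip's inner ridge meets it about 0.2 rad before home and must be pushed past it: 4 to 10 N, horizontally inwards near the flap's free end (until then about 2 N). More than 20 N on box, lid or clips is too much.
- catch_left_lip (a point): Springy steel catch lip on the left wall, 50 mm wide, its middle, fixed to the box. The left clip's inner ridge meets it about 0.2 rad before home and must be pushed past it: 4 to 10 N, horizontally inwards near the flap's free end (until then about 2 N). More than 20 N on box, lid or clips is too much.
- catch_right_lip (a point): Springy steel catch lip on the right wall, 50 mm wide, its middle, fixed to the box. The right clip's inner ridge meets it about 0.2 rad before home and must be pushed past it: 4 to 10 N, horizontally inwards near the flap's free end (until then about 2 N). More than 20 N on box, lid or clips is too much.
- lemon: Lemon lying on the worktop, 71x53x51 mm, a bystander; origin at the centre of its underside as it lies.
- salt_shaker: Salt shaker, 44 mm across and 90 mm tall, upright, a bystander; origin at the centre of its underside.
- cereal_bowl: Green bowl, 140 mm across and 60 mm tall, a bystander; origin at the centre of its underside.

How it is judged:
On the way:
1. the lid is pushed fully shut while the clips are still open (value of joint lid below 0.025 rad and value of joint each of clip_front, clip_left, clip_right above 0.3 rad), for 0.2 s.
At the end, for the whole second after the job is handed in: The lid is shut (within 0.025 rad) and the front, left and right clips are each snapped home (within 0.08 rad of fully down) (value of joint lid below 0.025 rad and value of joint each of clip_front, clip_left, clip_right below 0.08 rad); the robot touches nothing.
It fails at once if the box, lid or clips are pressed with more than 20 N (contact force between any of the fingers, the arm and box above 20 N).
It fails at once if the lemon, salt shaker or bowl is moved more than 30 mm (distance of any of lemon, salt_shaker, cereal_bowl from where it was at the start of the episode above 0.03 m).
It also fails if it takes over 67 s, if anything falls off the work surface, if the arm or the gripper's body presses on something with over 40 N, if the wrist force passes 120 N, or if a joint passes its speed limit or range.

## Working session

There is one attempt and no reset: what is moved stays moved. The work goes in short steps, Python scripts to look and compute and a tool call to move; the robot and the scene stay as the last step left them, time stands still between calls to the robot, and variables do not carry over. Pictures are saved under pics/ and viewed, about 8 in all and at most 12, crops included, and the job is handed in when it is done.

Besides the shell and the picture viewer there is one more tool, called after "Request:" as name([rows], argument=value, ...), one row to a line, values as JSON. carry_out: Moves the arm, as the interface text tells. Its arguments: {"type":"object","properties":{"targets":{"type":"array","items":{"type":"array"}}},"required":["targets"]}

```bash
mkdir -p pics; ls; cat > h.py <<'E'
import numpy as np, cv2
from scipy.spatial.transform import Rotation as R
from bench import *
def shot(n,save=None):
    p=read_camera(n)
    if save: cv2.imwrite('pics/'+save,p['frame'][:,:,::-1])
    return p
def rot(a):
    a=np.array(a,float)
    return a if a.shape==(3,3) else (R.from_rotvec(a) if a.size==3 else R.from_quat(a)).as_matrix()
def proj(p,X):
    c=(np.atleast_2d(X)-p['position'])@rot(p['attitude'])
    u=c@np.array(p['camera_matrix']).T
    return u[:,:2]/u[:,2:]
def onz(p,uv,z):
    d=rot(p['attitude'])@np.linalg.inv(p['camera_matrix'])@np.array([*uv,1.])
    o=np.array(p['position']); return o+d*(z-o[2])/d[2]
E
python3 - <<'E'
from h import *
s=get_state(); print({k:np.round(v,3) for k,v in s.items()}, grip_point_offset)
for n in('top','side'):
    p=shot(n,n+'0.png'); print(n,p['position'],p['attitude'],p['camera_matrix'])
    for t in('box','lid','lid_press','clip_front','clip_left','clip_right','clip_front_hinge','clip_left_hinge','clip_right_hinge','catch_front_lip','lemon','salt_shaker','cereal_bowl'):
        try: print(t,[(np.round(d['rect'],0),round(d['conf'],2)) for d in spot_in(p,t)[:2]])
        except Exception as e: print(t,e)
a=np.hstack([cv2.imread('pics/top0.png')]);
E
```

```text
pics
{'t': np.float64(0.0), 'q': array([ 1.228,  0.378,  0.08 ,  1.274, -0.   ,  1.46 ]), 'dq': array([ 0.001,  0.003,  0.001, -0.001, -0.001, -0.002]), 'joint_torque': array([-2.0000e-03, -4.6361e+01,  2.6987e+01,  2.1000e-02, -0.0000e+00,
        0.0000e+00]), 'ee_pos': array([0.132, 0.559, 0.23 ]), 'eef_rot': array([-3.65e-01, -3.12e+00,  3.00e-03]), 'ft_force': array([0.008, 0.08 , 0.952]), 'torque': array([ 0.007, -0.001,  0.   ]), 'grip_width': np.float64(0.086)} 0.0187
top [ 0.22636753 -0.01191716  1.30232978] [-2.15679243  2.11684113 -0.23831256] [[435.18220573   0.         255.72539482]
 [  0.         435.18220573 193.70746334]
 [  0.           0.           1.        ]]
box [(array([206., 184., 115.,  61.]), 0.65)]
lid [(array([208., 177., 109.,  46.]), 0.95)]
lid_press [(array([206., 176., 108.,  44.]), 0.77), (array([254., 179.,  21.,  13.]), 0.56)]
clip_front [(array([201., 196.,  19.,  10.]), 0.57)]
clip_left [(array([164., 164.,  21.,  13.]), 0.57)]
clip_right [(array([254., 178.,  15.,  10.]), 0.6), (array([206., 180., 112.,  62.]), 0.35)]
clip_front_hinge [(array([208
[... 758 characters left out ...]
39., 214.,  64.,  69.]), 0.58)]
clip_front [(array([265., 192.,  12.,  20.]), 0.47), (array([242., 186.,  16.,  15.]), 0.29)]
clip_left [(array([228., 240.,  21.,  17.]), 0.77), (array([240., 226.,  63., 101.]), 0.73)]
clip_right [(array([242., 184.,  16.,  22.]), 0.56)]
clip_front_hinge [(array([240., 213.,  63.,  71.]), 0.73)]
clip_left_hinge [(array([240., 214.,  58.,  72.]), 0.94)]
clip_right_hinge [(array([229., 241.,  13.,  15.]), 0.73), (array([241., 212.,  58.,  77.]), 0.7)]
catch_front_lip [(array([241., 227.,  64.,  98.]), 0.6)]
lemon [(array([277., 185.,  22.,  14.]), 0.76)]
salt_shaker [(array([314., 283.,  17.,  38.]), 0.83)]
cereal_bowl [(array([274., 168.,  43.,  25.]), 0.65)]
```

```bash
python3 - <<'E'
import cv2,numpy as np
a=cv2.imread('pics/top0.png')[120:270,110:390]; b=cv2.imread('pics/side0.png')[140:320,170:350]
a=cv2.resize(a,(800,428),interpolation=2);cv2.imwrite('pics/c1.png',a)
b=cv2.resize(b,(600,600),interpolation=2);cv2.imwrite('pics/c2.png',b)
E
```

```text
(no output)
```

View pics/c1.png

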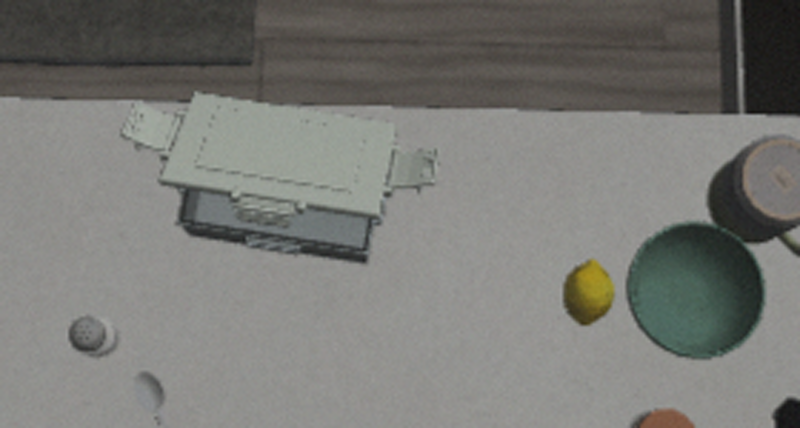

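View pics/c2.png

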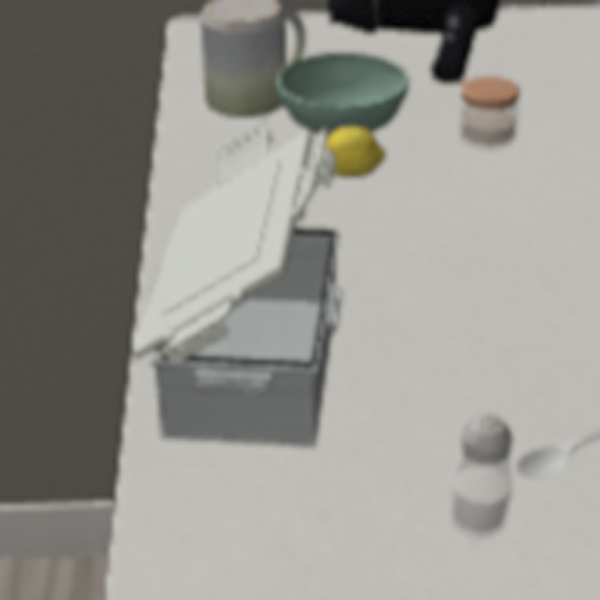

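```bash
cat >> h.py <<'E'
def boxw(b,P):
    P=np.atleast_2d(P).astype(float); c,s=np.cos(b[2]),np.sin(b[2])
    return np.c_[b[0]+c*P[:,0]-s*P[:,1], b[1]+s*P[:,0]+c*P[:,1], P[:,2]]
def lidp(a,P): # P rel hinge, x fwd=-; to box frame
    P=np.atleast_2d(P).astype(float); c,s=np.cos(a),np.sin(a)
    return np.c_[.069+c*P[:,0]+s*P[:,2], P[:,1], .078-s*P[:,0]+c*P[:,2]]
E
python3 - <<'E'
from h import *
from scipy.optimize import least_squares
T=shot('top');S=shot('side')
t=lambda u,v:(110+(u+.5)/2.857-.5,120+(v+.5)/2.857-.5)
s=lambda u,v:(170+(u+.5)/3.333-.5,140+(v+.5)/3.333-.5)
L=[(T,t(160,183),(-.138,.104,.012)),(T,t(382,215),(-.138,-.104,.012)),(T,t(195,93),(0,.104,.012)),(T,t(397,123),(0,-.104,.012)),
(S,s(283,268),(-.138,.104,.012)),(S,s(308,133),(-.138,-.104,.012)),(S,s(137,350),(0,.104,.012))]
B=[(T,t(367,263),(-.06,-.095,0)),(S,s(163,437),(.06,.095,0)),(S,s(315,444),(-.06,.095,0)),(S,s(325,363),(-.06,.095,.078)),(S,s(336,232),(-.06,-.095,.078)),(T,t(185,233),(-.06,.095,.078))]
def f(x):
    r=[proj(p,boxw(x,lidp(x[3],P)))[0]-uv for p,uv,P in L]+[proj(p,boxw(x,P))[0]-uv for p,uv,P in B]
    return np.concatenate(r)
o=least_squares(f,[.5,.1,0,.7],loss='soft_l1'); print(np.round(o.x,4)); print(np.round(o.fun.reshape(-1,2),1))
b=o.x
for n,z in(('lemon',.025),('salt_shaker',.045),('cereal_bowl',.03)):
    for p in(T,S):
        d=spot_in(p,n)
        if d: print(n,np.round(onz(p,d[0]['rect'][:2],z),3))
for P in((-.074,0,.0835),(0,.109,.0835),(0,-.109,.0835)): print(boxw(b,P).round(3), np.hypot(*boxw(b,P)[0,:2]).round(3))
print('press',boxw(b,lidp(b[3],(-.099,0,.012))).round(3),boxw(b,(-.03,0,.09)).round(3))
v=T['frame'].copy()
for p,nm in((T,'t'),(S,'s')):
    v=cv2.resize(p['frame'],None,fx=4,fy=4,interpolation=2)[:,:,::-1].copy()
    q=lambda X:tuple(int(k) for k in (proj(p,X)[0]+.5)*4)
    for P in[(-.138,.104,.012),(-.138,-.104,.012),(0,.104,.012),(0,-.104,.012)]: cv2.circle(v,q(boxw(b,lidp(b[3],P))),3,(0,0,255),1)
    for i in(-1,1):
        for j in(-1,1):
            for z in(0,.078): cv2.circle(v,q(boxw(b,(.06*i,.095*j,z))),3,(255,0,0) if z else (0,200,0),1)
    c=np.array(q(boxw(b,(0,0,.08)))); cv2.imwrite('pics/f%s.png'%nm,v[c[1]-260:c[1]+260,c[0]-200:c[0]+200] if nm=='s' else v[c[1]-200:c[1]+320,c[0]-200:c[0]+200])
cv2.imwrite('pics/f.png',np.hstack([cv2.imread('pics/ft.png'),cv2.imread('pics/fs.png')]))
E
```

```text
[ 0.4903  0.0839 -0.1247  0.6021]
[[-0.2  0.1]
 [-0.3  0.2]
 [-0.8 -0.9]
 [ 0.  -1. ]
 [ 1.1 -0.9]
 [ 0.7 -1.7]
 [-1.1  0. ]
 [ 0.6  0.2]
 [ 0.5 -0. ]
 [ 1.9  0. ]
 [-1.3 -0.6]
 [ 0.3 -1.9]
 [-2.  -2.9]]
lemon [ 0.388 -0.233  0.025]
lemon [ 0.432 -0.18   0.025]
salt_shaker [0.334 0.27  0.045]
salt_shaker [0.342 0.279 0.045]
cereal_bowl [ 0.397 -0.341  0.03 ]
cereal_bowl [ 0.389 -0.338  0.03 ]
[[0.417 0.093 0.084]] 0.427
[[0.504 0.192 0.084]] 0.539
[[ 0.477 -0.024  0.084]] 0.477
press [[0.485 0.085 0.144]] [[0.461 0.088 0.09 ]]
```

View pics/f.png

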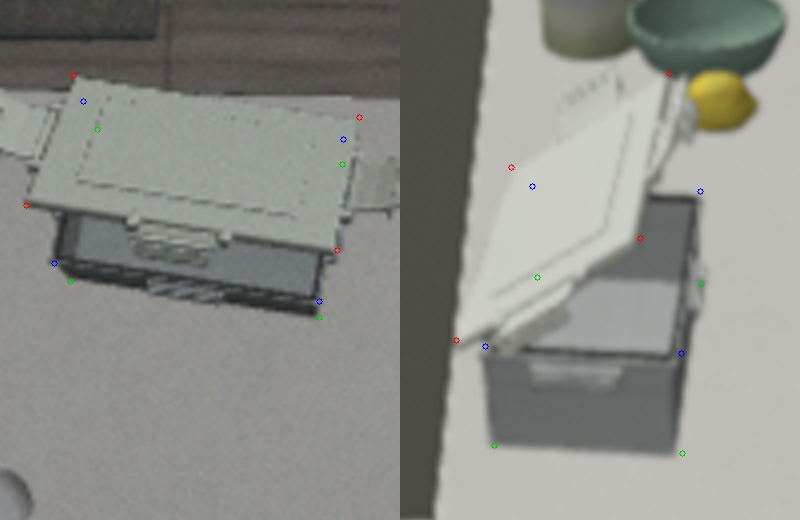

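```bash
cat >> h.py <<'E'
B0=[0.4903,0.0839,-0.1247]
def go(w,yaw=None,s=None):
    "world target, yaw of tool y from world y -> tool shift, turn"
    s=s or get_state(); M=R.from_rotvec(s['eef_rot']).as_matrix()
    sh=M.T@(np.ravel(w)-s['ee_pos'])
    tr=np.zeros(3)
    if yaw is not None:
        c,n=np.cos(yaw),np.sin(yaw); G=np.array([[-c,-n,0],[-n,c,0],[0,0,-1.]])
        tr=R.from_matrix(M.T@G).as_rotvec()
    return sh.round(4),tr.round(3)
def st():
    s=get_state(); print('t',round(float(s['t']),2),'pos',np.round(s['ee_pos'],4),'rot',np.round(s['eef_rot'],3),'F',np.round(s['ft_force'],2),'w',round(float(s['grip_width']),4)); return s
E
python3 - <<'E'
from h import *
print(go(boxw(B0,(-.03,0,.235)),B0[2]))
S=shot('side');print(proj(S,[[.388,-.233,.025],[.397,-.341,.03]]))
E
```

```text
(array([-0.4279, -0.3835, -0.0037]), array([ 0.   ,  0.   , -0.108]))
[[275.68327805 185.09372624]
 [270.98941852 169.70735391]]
```

Request:
carry_out([
  [[-0.428,-0.3835,-0.015],[0,0,-0.108],0],
  [[-0.428,-0.3835,-0.015],[0,0,-0.108],0],
  [[-0.428,-0.3835,-0.015],[0,0,-0.108],0],
  [[-0.428,-0.3835,-0.015],[0,0,-0.108],0],
  [[-0.428,-0.3835,-0.015],[0,0,-0.108],0],
  [[-0.428,-0.3835,-0.015],[0,0,-0.108],0],
  [[-0.428,-0.3835,-0.015],[0,0,-0.108],0],
  [[-0.428,-0.3835,-0.015],[0,0,-0.108],0],
  [[-0.428,-0.3835,-0.015],[0,0,-0.108],0],
  [[-0.428,-0.3835,-0.015],[0,0,-0.108],0],
  [[-0.428,-0.3835,-0.015],[0,0,-0.108],0],
  [[-0.428,-0.3835,-0.015],[0,0,-0.108],0],
  [[-0.428,-0.3835,-0.015],[0,0,-0.108],0],
  [[-0.428,-0.3835,-0.015],[0,0,-0.108],0],
])

```text
t: 3.6
ee_pos: [0.4601, 0.0886, 0.2464]
eef_rot: [0.193, 3.136, 0.0]
ft_force: [-0.5, -0.9, 0.2]
grip_width: -0.0001
```

Request:
carry_out([
  [[0,0,0.03],[0,0,0],0],
  [[0,0,0.06],[0,0,0],0],
  [[0,0,0.07],[0,0,0],0],
  [[0,0,0.08],[0,0,0],0],
  [[0,0,0.09],[0,0,0],0],
  [[0,0,0.1],[0,0,0],0],
])

```text
t: 4.35
ee_pos: [0.4615, 0.0877, 0.1465]
eef_rot: [0.196, 3.134, 0.0]
ft_force: [0.8, -0.3, 0.5]
grip_width: -0.0
```

Request:
carry_out([
  [[0,0,0.008],[0,0,0],0],
  [[0,0,0.016],[0,0,0],0],
  [[0,0,0.024],[0,0,0],0],
  [[0,0,0.032],[0,0,0],0],
  [[0,0,0.04],[0,0,0],0],
])

```text
t: 4.97
ee_pos: [0.4607, 0.0876, 0.1058]
eef_rot: [0.196, 3.135, 0.0]
ft_force: [-0.2, -0.1, 1.1]
grip_width: 0.0
```

Request:
carry_out([
  [[0,0,0.004],[0,0,0],0],
  [[0,0,0.008],[0,0,0],0],
  [[0,0,0.012],[0,0,0],0],
])

```text
t: 5.35
ee_pos: [0.4608, 0.0876, 0.0942]
eef_rot: [0.196, 3.135, 0.0]
ft_force: [-0.8, 0.9, 1.1]
grip_width: -0.0001
```

Request:
carry_out([
  [[0,0,0.002],[0,0,0],0],
  [[0,0,0.002],[0,0,0],0],
])

```text
t: 5.6
ee_pos: [0.4607, 0.0876, 0.0922]
eef_rot: [0.196, 3.135, -0.0]
ft_force: [0.5, 0.4, -0.7]
grip_width: 0.0001
```

```bash
python3 - <<'E'
from h import *
T=shot('top','t2.png');S=shot('side','s2.png');st()
a=cv2.resize(T['frame'][120:260,130:290],(400,350),interpolation=2);b=cv2.resize(S['frame'][150:290,170:330],(400,350),interpolation=2)
cv2.imwrite('pics/c3.png',np.hstack([a,b])[:,:,::-1])
E
```

```text
t 5.7 pos [0.4608 0.0876 0.0924] rot [0.196 3.135 0.   ] F [ 0.16 -0.98  1.1 ] w 0.0003
```

View pics/c3.png

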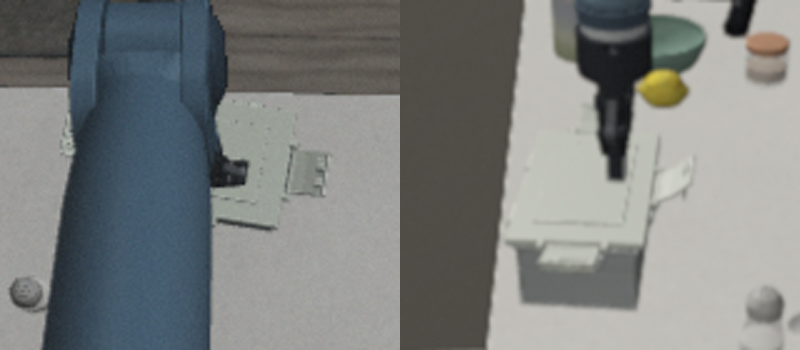

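Request:
carry_out([
  [[0,0,0.0015],[0,0,0],0],
  [[0,0,0.0015],[0,0,0],0],
])

```text
t: 5.95
ee_pos: [0.4608, 0.0877, 0.0908]
eef_rot: [0.196, 3.135, 0.0]
ft_force: [0.5, 0.3, 0.8]
grip_width: 0.0001
```

Request:
carry_out([
  [[0,0,0.001],[0,0,0],0],
  [[0,0,0.001],[0,0,0],0],
])

```text
t: 6.2
ee_pos: [0.4607, 0.0876, 0.0899]
eef_rot: [0.196, 3.135, 0.0]
ft_force: [-0.5, -0.5, 1.3]
grip_width: -0.0001
```

Request:
carry_out([
  [[0,0,0.001],[0,0,0],0],
  [[0,0,0.001],[0,0,0],0],
])

```text
t: 6.45
ee_pos: [0.4607, 0.0877, 0.0895]
eef_rot: [0.196, 3.135, 0.0]
ft_force: [-3.1, -0.7, 8.5]
grip_width: 0.0001
```

Request:
carry_out([
  [[0,0,0.0003],[0,0,0],0],
  [[0,0,0.0003],[0,0,0],0],
  [[0,0,0.0003],[0,0,0],0],
])

```text
t: 6.82
ee_pos: [0.4607, 0.0877, 0.0894]
eef_rot: [0.196, 3.135, 0.0]
ft_force: [-3.4, 0.1, 9.1]
grip_width: -0.0001
```

```bash
python3 - <<'E'
from h import *
st(); print(go((.36,.30,.2)))
E
```

```text
t 6.83 pos [0.4607 0.0877 0.0894] rot [0.196 3.135 0.   ] F [-3.36  0.09  9.12] w -0.0001
(array([ 0.1262,  0.1982, -0.1106]), array([0., 0., 0.]))
```

Request:
carry_out([
  [[0,0,-0.05],[0,0,0],0],
  [[0,0,-0.1106],[0,0,0],0],
  [[0.126,0.198,-0.1106],[0,0,0],0],
  [[0.126,0.198,-0.1106],[0,0,0],0],
  [[0.126,0.198,-0.1106],[0,0,0],0],
  [[0.126,0.198,-0.1106],[0,0,0],0],
  [[0.126,0.198,-0.1106],[0,0,0],0],
  [[0.126,0.198,-0.1106],[0,0,0],0],
])

```text
t: 7.82
ee_pos: [0.3603, 0.2994, 0.1989]
eef_rot: [0.195, 3.135, -0.001]
ft_force: [0.1, -0.3, 0.7]
grip_width: 0.0002
```

```bash
python3 - <<'E'
from h import *
T=shot('top','t3.png');S=shot('side','s3.png');st()
a=cv2.resize(T['frame'][130:250,140:280],(700,600),interpolation=2);b=cv2.resize(S['frame'][160:280,180:320],(700,600),interpolation=2)
cv2.imwrite('pics/c4.png',a[:,:,::-1]);cv2.imwrite('pics/c5.png',b[:,:,::-1])
E
```

```text
t 7.92 pos [0.3608 0.2988 0.199 ] rot [-1.990e-01 -3.135e+00  1.000e-03] F [0.28 0.66 0.21] w -0.0001
```

View pics/c4.png

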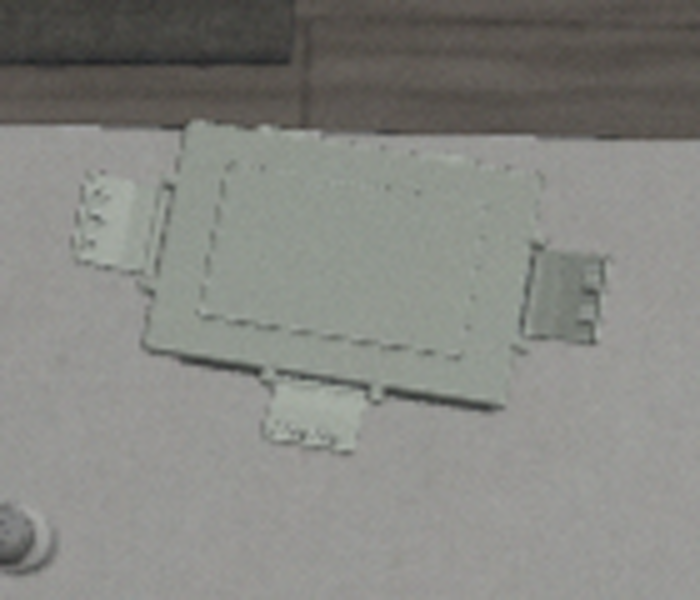

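View pics/c5.png

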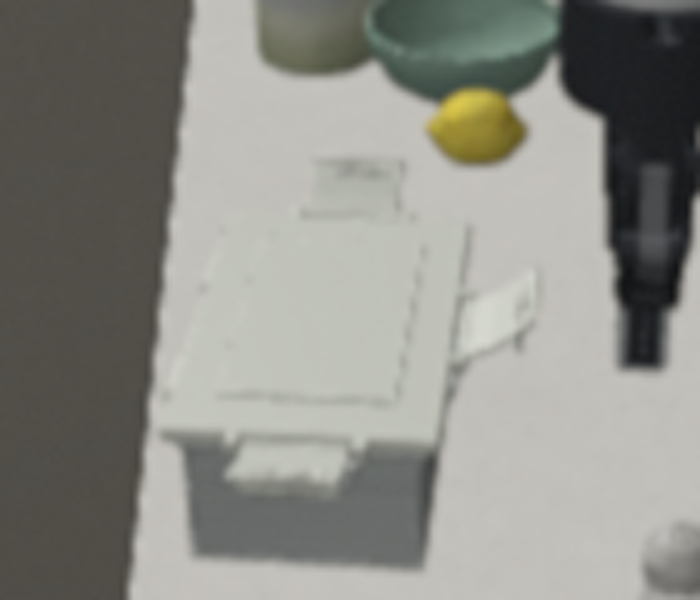

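```bash
python3 - <<'E'
from h import *
from scipy.optimize import least_squares
T=shot('top');S=shot('side')
t=lambda u,v:np.array([140+(u+.5)/5-.5,130+(v+.5)/5-.5])
s=lambda u,v:np.array([180+(u+.5)/5-.5,160+(v+.5)/5-.5])
Q=[(T,t(145,347),(-.069,.104,.09)),(T,t(503,405),(-.069,-.104,.09)),(T,t(190,122),(.069,.104,.09)),(T,t(542,172),(.069,-.104,.09)),
(S,s(437,438),(-.069,.104,.09)),(S,s(160,428),(.069,.104,.09)),(S,s(468,225),(-.069,-.104,.09)),
(S,s(195,556),(.06,.095,0)),(S,s(423,568),(-.06,.095,0))]
f=lambda x:np.concatenate([proj(p,boxw(x,P))[0]-uv for p,uv,P in Q])
o=least_squares(f,B0,loss='soft_l1',f_scale=.5);b=o.x;print(b.round(4));print(o.fun.reshape(-1,2).round(1))
for n,a,c in(('front',t(310,450),s(530,308)),('left',t(84,217),s(285,488)),('right',t(600,298),s(360,160))):
    g=lambda X:np.r_[proj(T,X)[0]-a,proj(S,X)[0]-c]
    r=least_squares(g,[.48,.08,.08]); X=r.x; dx,dy=X[:2]-b[:2];c_,s_=np.cos(b[2]),np.sin(b[2])
    print(n,'boxframe',np.round([c_*dx+s_*dy,-s_*dx+c_*dy,X[2]],4),r.fun.round(1))
for n,p in(('T',T),('S',S)):
  for k in('clip_front','clip_left','clip_right'):
    print(n,k,[(np.round(d['rect'],0),round(d['conf'],2)) for d in spot_in(p,k)[:2]])
E
```

```text
[ 0.4921  0.085  -0.1383]
[[-1.2  0.1]
 [ 0.3  0.1]
 [-0.9 -1.6]
 [ 0.2 -0.3]
 [ 0.9 -0.3]
 [-0.6 -1.1]
 [ 0.8 -2. ]
 [-0.7  0. ]
 [ 0.6  0.2]]
front boxframe [-0.1088 -0.0014  0.0959] [ 0.2 -1.   1.   0.2]
left boxframe [-1.000e-04  1.491e-01  8.980e-02] [-0.  0. -0. -0.]
right boxframe [-0.001  -0.1476  0.0985] [ 0.  -0.1  0.1  0. ]
T clip_front [(array([204., 213.,  20.,  15.]), 0.72)]
T clip_left [(array([165., 175.,  16.,  17.]), 0.64)]
T clip_right [(array([253., 190.,  17.,  16.]), 0.82)]
S clip_front [(array([249., 235.,  77.,  78.]), 0.75), (array([278., 225.,  17.,  18.]), 0.71)]
S clip_left [(array([236., 254.,  21.,  11.]), 0.78)]
S clip_right [(array([250., 197.,  17.,   9.]), 0.55)]
```

```bash
sed -i 's/^B0=.*/B0=[0.4915,0.0845,-0.134]/' h.py; python3 - <<'E'
from h import *
print(boxw(B0,(0,.140,.13)),go(boxw(B0,(0,.140,.13)),B0[2]+np.pi/2))
E
```

```text
[[0.51020391 0.22324496 0.13      ]] (array([-0.1581, -0.0569,  0.0691]), array([ 0.   ,  0.   , -1.562]))
```

Request:
carry_out([
  [[-0.158,-0.057,0.0],[0,0,-1.562],0],
  [[-0.158,-0.057,0.0],[0,0,-1.562],0],
  [[-0.158,-0.057,0.0],[0,0,-1.562],0],
  [[-0.158,-0.057,0.0],[0,0,-1.562],0],
  [[-0.158,-0.057,0.0],[0,0,-1.562],0],
  [[-0.158,-0.057,0.0],[0,0,-1.562],0],
  [[-0.158,-0.057,0.0],[0,0,-1.562],0],
  [[-0.158,-0.057,0.0],[0,0,-1.562],0],
  [[-0.158,-0.057,0.0],[0,0,-1.562],0],
  [[-0.158,-0.057,0.069],[0,0,-1.562],0],
  [[-0.158,-0.057,0.069],[0,0,-1.562],0],
  [[-0.158,-0.057,0.069],[0,0,-1.562],0],
])

```text
t: 9.82
ee_pos: [0.51, 0.2235, 0.1307]
eef_rot: [2.068, -2.365, -0.0]
ft_force: [1.1, -0.3, 0.4]
grip_width: 0.0001
```

```bash
python3 - <<'E'
from h import *
st()
for y,z in((.140,.12),(.140,.08),(.145,.065),(.150,.05),(.150,.034)): print(*go(boxw(B0,(0,y,z)),B0[2]+np.pi/2))
E
```

```text
t 9.82 pos [0.51   0.2235 0.1307] rot [ 2.068 -2.365 -0.   ] F [ 1.15 -0.33  0.4 ] w 0.0001
[ 0.0003 -0.0003  0.0107] [ 0. -0.  0.]
[ 0.0003 -0.0003  0.0507] [ 0. -0.  0.]
[-0.0047 -0.0003  0.0657] [ 0. -0.  0.]
[-0.0097 -0.0003  0.0807] [ 0. -0.  0.]
[-0.0097 -0.0003  0.0967] [ 0. -0.  0.]
```

Request:
carry_out([
  [[0,0,0.015],[0,0,0],0],
  [[0,0,0.027],[0,0,0],0],
  [[0,0,0.039],[0,0,0],0],
  [[0,0,0.05],[0,0,0],0],
  [[-0.003,0,0.058],[0,0,0],0],
  [[-0.005,0,0.066],[0,0,0],0],
  [[-0.008,0,0.074],[0,0,0],0],
  [[-0.01,0,0.081],[0,0,0],0],
  [[-0.01,0,0.089],[0,0,0],0],
  [[-0.01,0,0.097],[0,0,0],0],
])

```text
t: 11.08
ee_pos: [0.5113, 0.2336, 0.0325]
eef_rot: [-2.068, 2.365, 0.0]
ft_force: [-0.0, 1.8, -0.1]
grip_width: 0.0001
```

Request:
carry_out([
  [[0.002,0,0],[0,0,0],0],
  [[0.004,0,0],[0,0,0],0],
])

```text
t: 11.32
ee_pos: [0.5104, 0.2297, 0.0329]
eef_rot: [2.068, -2.365, -0.002]
ft_force: [-1.0, 1.0, -1.9]
grip_width: -0.0001
```

Request:
carry_out([
  [[0.002,0,0],[0,0,0],0],
  [[0.002,0,0],[0,0,0],0],
])

```text
t: 11.58
ee_pos: [0.5105, 0.2273, 0.0333]
eef_rot: [-2.068, 2.365, -0.0]
ft_force: [-0.5, 0.2, -1.7]
grip_width: -0.0003
```

Request:
carry_out([
  [[0.002,0,0],[0,0,0],0],
  [[0.002,0,0],[0,0,0],0],
])

```text
t: 11.82
ee_pos: [0.5103, 0.2253, 0.0332]
eef_rot: [-2.068, 2.365, -0.001]
ft_force: [0.0, 0.6, -0.4]
grip_width: -0.0003
```

Request:
carry_out([
  [[0.0015,0,0],[0,0,0],0],
  [[0.0015,0,0],[0,0,0],0],
])

```text
t: 12.08
ee_pos: [0.5101, 0.2239, 0.0332]
eef_rot: [-2.068, 2.365, -0.0]
ft_force: [1.0, 0.1, -1.2]
grip_width: -0.0001
```

Request:
carry_out([
  [[0.0015,0,0],[0,0,0],0],
  [[0.0015,0,0],[0,0,0],0],
])

```text
t: 12.32
ee_pos: [0.5099, 0.2224, 0.0331]
eef_rot: [2.068, -2.365, 0.0]
ft_force: [0.2, 1.6, -0.0]
grip_width: 0.0
```

Request:
carry_out([
  [[0.0015,0,0],[0,0,0],0],
  [[0.0015,0,0],[0,0,0],0],
])

```text
t: 12.58
ee_pos: [0.5097, 0.2212, 0.0331]
eef_rot: [-2.068, 2.364, 0.001]
ft_force: [1.0, 2.0, -2.2]
grip_width: 0.0
```

Request:
carry_out([
  [[0.0015,0,0],[0,0,0],0],
  [[0.0015,0,0],[0,0,0],0],
])

```text
t: 12.82
ee_pos: [0.5096, 0.2209, 0.0331]
eef_rot: [-2.067, 2.362, 0.003]
ft_force: [0.8, 5.5, -4.1]
grip_width: 0.0001
```

Request:
carry_out([
  [[0.0007,0,0],[0,0,0],0],
  [[0.0007,0,0],[0,0,0],0],
])

```text
t: 13.08
ee_pos: [0.5096, 0.2208, 0.0331]
eef_rot: [-2.067, 2.361, 0.005]
ft_force: [0.2, 7.1, -4.9]
grip_width: -0.0002
```

Request:
carry_out([
  [[0.0007,0,0],[0,0,0],0],
  [[0.0007,0,0],[0,0,0],0],
])

```text
t: 13.32
ee_pos: [0.5096, 0.2206, 0.0331]
eef_rot: [-2.067, 2.361, 0.006]
ft_force: [1.2, 9.0, -4.9]
grip_width: 0.0002
```

Request:
carry_out([
  [[0.0007,0,0],[0,0,0],0],
  [[0.0007,0,0],[0,0,0],0],
])

```text
t: 13.58
ee_pos: [0.5095, 0.2205, 0.0331]
eef_rot: [-2.067, 2.36, 0.007]
ft_force: [1.3, 9.9, -5.9]
grip_width: 0.0001
```

Request:
carry_out([
  [[0.0006,0,0],[0,0,0],0],
  [[0.0006,0,0],[0,0,0],0],
])

```text
t: 13.82
ee_pos: [0.5096, 0.2205, 0.0331]
eef_rot: [-2.067, 2.359, 0.009]
ft_force: [1.1, 12.1, -5.3]
grip_width: -0.0003
```

```bash
python3 - <<'E'
from h import *
S=shot('side','s4.png');T=shot('top','t4.png');st()
b=cv2.resize(S['frame'][170:290,190:290],(500,600),interpolation=2);cv2.imwrite('pics/c6.png',b[:,:,::-1])
E
```

```text
t 13.93 pos [0.5096 0.2204 0.0332] rot [-2.067  2.359  0.008] F [ 1.02 11.24 -5.76] w 0.0004
```

View pics/c6.png

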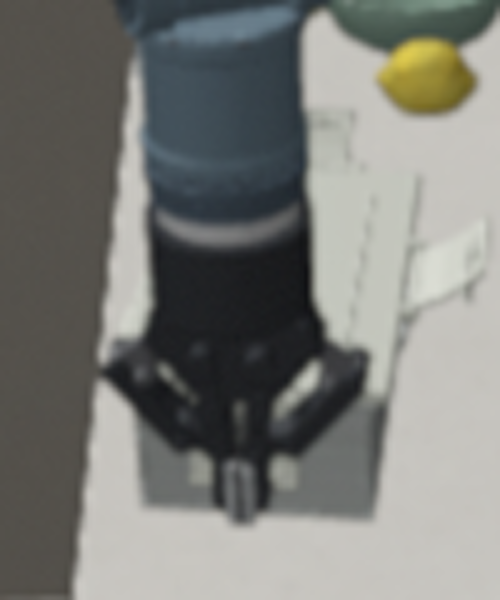

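Request:
carry_out([
  [[0,0,0.002],[0,0,0],0],
  [[0,0,0.004],[0,0,0],0],
])

```text
t: 14.18
ee_pos: [0.5095, 0.217, 0.0295]
eef_rot: [-2.068, 2.364, -0.001]
ft_force: [1.5, 2.3, 1.7]
grip_width: -0.0
```

Request:
carry_out([
  [[0,0,0.002],[0,0,0],0],
  [[0,0,0.004],[0,0,0],0],
])

```text
t: 14.42
ee_pos: [0.5095, 0.217, 0.0253]
eef_rot: [-2.067, 2.364, -0.0]
ft_force: [1.1, 4.1, 1.0]
grip_width: -0.0001
```

Request:
carry_out([
  [[0.001,0,0],[0,0,0],0],
  [[0.001,0,0],[0,0,0],0],
])

```text
t: 14.68
ee_pos: [0.5089, 0.2155, 0.0249]
eef_rot: [2.068, -2.365, 0.001]
ft_force: [0.6, 1.6, -0.4]
grip_width: 0.0001
```

Request:
carry_out([
  [[0.001,0,0],[0,0,0],0],
  [[0.001,0,0],[0,0,0],0],
])

```text
t: 14.92
ee_pos: [0.5084, 0.2144, 0.0249]
eef_rot: [2.067, -2.364, 0.0]
ft_force: [-0.1, 0.2, -1.2]
grip_width: -0.0004
```

Request:
carry_out([
  [[0.001,0,0],[0,0,0],0],
  [[0.001,0,0],[0,0,0],0],
])

```text
t: 15.18
ee_pos: [0.5083, 0.2137, 0.025]
eef_rot: [2.068, -2.364, -0.0]
ft_force: [0.5, 0.4, 0.2]
grip_width: 0.0002
```

Request:
carry_out([
  [[0.001,0,0],[0,0,0],0],
  [[0.001,0,0],[0,0,0],0],
])

```text
t: 15.42
ee_pos: [0.5083, 0.2135, 0.025]
eef_rot: [-2.068, 2.364, 0.002]
ft_force: [-0.2, 4.1, -2.3]
grip_width: -0.0003
```

Request:
carry_out([
  [[0.001,0,0],[0,0,0],0],
  [[0.001,0,0],[0,0,0],0],
])

```text
t: 15.68
ee_pos: [0.5083, 0.2132, 0.0251]
eef_rot: [-2.068, 2.363, 0.004]
ft_force: [-0.3, 6.9, -2.4]
grip_width: 0.0001
```

```bash
python3 - <<'E'
from h import *
st(); print(go(boxw(B0,(0,-.140,.13)),B0[2]+np.pi/2))
E
```

```text
t 15.68 pos [0.5083 0.2132 0.0251] rot [-2.068  2.363  0.004] F [-0.29  6.91 -2.44] w 0.0001
(array([ 2.695e-01, -2.000e-04, -1.057e-01]), array([0.001, 0.003, 0.001]))
```

Request:
carry_out([
  [[-0.02,0,0],[0,0,0],0],
  [[-0.02,0,-0.06],[0,0,0],0],
  [[-0.02,0,-0.12],[0,0,0],0],
  [[-0.02,0,-0.18],[0,0,0],0],
  [[0.268,0,-0.18],[0,0,0],0],
  [[0.268,0,-0.18],[0,0,0],0],
  [[0.268,0,-0.18],[0,0,0],0],
  [[0.268,0,-0.18],[0,0,0],0],
  [[0.268,0,-0.18],[0,0,0],0],
  [[0.268,0,-0.18],[0,0,0],0],
  [[0.268,0,-0.106],[0,0,0],0],
  [[0.268,0,-0.106],[0,0,0],0],
  [[0.268,0,-0.106],[0,0,0],0],
])

```text
t: 17.3
ee_pos: [0.4723, -0.0527, 0.1311]
eef_rot: [2.069, -2.362, -0.002]
ft_force: [0.4, -0.8, 0.2]
grip_width: 0.0003
```

```bash
python3 - <<'E'
from h import *
st()
for y,z in((-.140,.12),(-.150,.034)): print(*go(boxw(B0,(0,y,z)),B0[2]+np.pi/2))
S=shot('side','s5.png');T=shot('top','t5.png')
b=cv2.resize(S['frame'][170:290,190:330],(700,600),interpolation=2);cv2.imwrite('pics/c7.png',b[:,:,::-1])
E
```

```text
t 17.3 pos [ 0.4723 -0.0527  0.1311] rot [ 2.069e+00 -2.362e+00 -2.000e-03] F [ 0.44 -0.77  0.19] w 0.0003
[ 0.0015 -0.0008  0.0111] [0.002 0.    0.002]
[ 0.0115 -0.0009  0.0971] [0.002 0.    0.002]
```

View pics/c7.png

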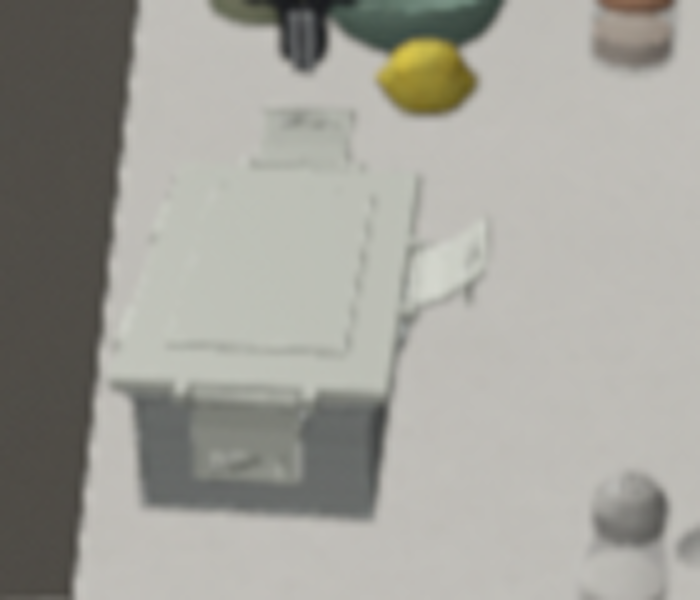

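Request:
carry_out([
  [[0.0015,0,0.015],[0,0,0],0],
  [[0.0015,0,0.027],[0,0,0],0],
  [[0.0015,0,0.039],[0,0,0],0],
  [[0.0015,0,0.05],[0,0,0],0],
  [[0.005,0,0.058],[0,0,0],0],
  [[0.007,0,0.066],[0,0,0],0],
  [[0.009,0,0.074],[0,0,0],0],
  [[0.0115,0,0.081],[0,0,0],0],
  [[0.0115,0,0.087],[0,0,0],0],
  [[0.0115,0,0.093],[0,0,0],0],
])

```text
t: 18.65
ee_pos: [0.471, -0.065, 0.0376]
eef_rot: [2.068, -2.365, -0.0]
ft_force: [0.2, 0.7, 0.4]
grip_width: 0.0002
```

Request:
carry_out([
  [[-0.002,0,0.001],[0,0,0],0],
  [[-0.004,0,0.001],[0,0,0],0],
  [[-0.006,0,0.001],[0,0,0],0],
])

```text
t: 19.02
ee_pos: [0.4713, -0.0602, 0.0367]
eef_rot: [2.065, -2.363, 0.002]
ft_force: [-1.3, -2.8, -3.3]
grip_width: -0.0
```

Request:
carry_out([
  [[-0.001,0,0],[0,0,0],0],
  [[-0.002,0,0],[0,0,0],0],
])

```text
t: 19.27
ee_pos: [0.4721, -0.0571, 0.0371]
eef_rot: [2.068, -2.365, -0.0]
ft_force: [-0.6, -2.2, -2.2]
grip_width: 0.0002
```

Request:
carry_out([
  [[-0.001,0,0],[0,0,0],0],
  [[-0.002,0,0],[0,0,0],0],
])

```text
t: 19.52
ee_pos: [0.4726, -0.0549, 0.0372]
eef_rot: [-2.068, 2.364, 0.0]
ft_force: [-0.4, -3.1, -2.4]
grip_width: 0.0002
```

Request:
carry_out([
  [[-0.001,0,0],[0,0,0],0],
  [[-0.0015,0,0],[0,0,0],0],
])

```text
t: 19.77
ee_pos: [0.4729, -0.0535, 0.0372]
eef_rot: [-2.068, 2.364, -0.0]
ft_force: [0.3, -2.3, -2.8]
grip_width: 0.0001
```

Request:
carry_out([
  [[-0.001,0,0],[0,0,0],0],
  [[-0.0015,0,0],[0,0,0],0],
])

```text
t: 20.02
ee_pos: [0.473, -0.0521, 0.0371]
eef_rot: [-2.068, 2.364, -0.0]
ft_force: [-0.6, -1.7, -0.9]
grip_width: -0.0002
```

Request:
carry_out([
  [[-0.001,0,0],[0,0,0],0],
  [[-0.0015,0,0],[0,0,0],0],
])

```text
t: 20.27
ee_pos: [0.4732, -0.0506, 0.0371]
eef_rot: [-2.068, 2.365, 0.0]
ft_force: [0.4, -1.8, -1.2]
grip_width: -0.0001
```

Request:
carry_out([
  [[-0.001,0,0],[0,0,0],0],
  [[-0.0015,0,0],[0,0,0],0],
])

```text
t: 20.52
ee_pos: [0.4733, -0.0491, 0.0371]
eef_rot: [-2.068, 2.365, 0.0]
ft_force: [-0.1, -1.3, -0.7]
grip_width: -0.0001
```

Request:
carry_out([
  [[-0.001,0,0],[0,0,0],0],
  [[-0.0015,0,0],[0,0,0],0],
])

```text
t: 20.78
ee_pos: [0.4735, -0.0476, 0.0371]
eef_rot: [-2.068, 2.365, 0.0]
ft_force: [-0.6, -2.4, -1.7]
grip_width: 0.0
```

Request:
carry_out([
  [[-0.001,0,0],[0,0,0],0],
  [[-0.0015,0,0],[0,0,0],0],
])

```text
t: 21.02
ee_pos: [0.4737, -0.0461, 0.0371]
eef_rot: [-2.068, 2.365, 0.0]
ft_force: [0.4, -2.3, -0.3]
grip_width: -0.0001
```

Request:
carry_out([
  [[-0.001,0,0],[0,0,0],0],
  [[-0.0015,0,0],[0,0,0],0],
])

```text
t: 21.28
ee_pos: [0.4739, -0.0446, 0.0371]
eef_rot: [-2.068, 2.365, 0.0]
ft_force: [-0.2, -1.7, -0.7]
grip_width: -0.0
```

Request:
carry_out([
  [[-0.001,0,0],[0,0,0],0],
  [[-0.001,0,0],[0,0,0],0],
])

```text
t: 21.52
ee_pos: [0.474, -0.0438, 0.0371]
eef_rot: [2.068, -2.365, 0.0]
ft_force: [-0.2, -1.9, -1.5]
grip_width: 0.0003
```

Request:
carry_out([
  [[-0.001,0,0],[0,0,0],0],
  [[-0.001,0,0],[0,0,0],0],
])

```text
t: 21.78
ee_pos: [0.474, -0.0435, 0.037]
eef_rot: [2.067, -2.364, 0.002]
ft_force: [-1.6, -5.5, -3.2]
grip_width: -0.0004
```

Request:
carry_out([
  [[-0.0007,0,0.001],[0,0,0],0],
  [[-0.0007,0,0.002],[0,0,0],0],
])

```text
t: 22.02
ee_pos: [0.4746, -0.0425, 0.0355]
eef_rot: [2.068, -2.365, 0.002]
ft_force: [-1.3, -4.2, 3.1]
grip_width: -0.0005
```

Request:
carry_out([
  [[-0.0007,0,0.001],[0,0,0],0],
  [[-0.0007,0,0.002],[0,0,0],0],
])

```text
t: 22.28
ee_pos: [0.4749, -0.0411, 0.0333]
eef_rot: [-2.068, 2.363, -0.0]
ft_force: [-0.2, -2.3, 1.5]
grip_width: -0.0002
```

Request:
carry_out([
  [[-0.0007,0,0.001],[0,0,0],0],
  [[-0.0007,0,0.002],[0,0,0],0],
])

```text
t: 22.52
ee_pos: [0.4746, -0.0403, 0.031]
eef_rot: [-2.068, 2.364, 0.001]
ft_force: [-0.6, -2.2, 1.7]
grip_width: 0.0
```

Past the catch; on to the hard stop.

Request:
carry_out([
  [[-0.0007,0,0],[0,0,0],0],
  [[-0.0015,0,0],[0,0,0],0],
])

```text
t: 22.78
ee_pos: [0.4746, -0.0393, 0.0309]
eef_rot: [2.068, -2.365, 0.0]
ft_force: [0.3, -4.4, -0.9]
grip_width: -0.0
```

Request:
carry_out([
  [[-0.001,0,0],[0,0,0],0],
  [[-0.001,0,0],[0,0,0],0],
])

```text
t: 23.02
ee_pos: [0.4746, -0.0379, 0.0309]
eef_rot: [-2.068, 2.364, 0.001]
ft_force: [-0.1, -2.2, -1.5]
grip_width: 0.0001
```

Request:
carry_out([
  [[-0.001,0,0],[0,0,0],0],
  [[-0.001,0,0],[0,0,0],0],
])

```text
t: 23.28
ee_pos: [0.4746, -0.0375, 0.031]
eef_rot: [2.067, -2.364, 0.0]
ft_force: [-0.5, -4.7, -2.6]
grip_width: 0.0001
```

Request:
carry_out([
  [[-0.001,0,0],[0,0,0],0],
  [[-0.001,0,0],[0,0,0],0],
])

```text
t: 23.52
ee_pos: [0.4746, -0.0375, 0.031]
eef_rot: [2.065, -2.364, 0.002]
ft_force: [-0.2, -7.8, -1.6]
grip_width: 0.0003
```

Request:
carry_out([
  [[-0.0005,0,0.001],[0,0,0],0],
  [[-0.001,0,0.003],[0,0,0],0],
])

```text
t: 23.78
ee_pos: [0.4757, -0.0375, 0.0288]
eef_rot: [2.064, -2.365, 0.007]
ft_force: [-0.9, -11.0, 3.1]
grip_width: -0.0001
```

```bash
python3 - <<'E'
from h import *
st(); print(go(boxw(B0,(-.105,0,.13)),B0[2]),boxw(B0,(-.105,0,.13)))
E
```

```text
t 23.77 pos [ 0.4757 -0.0375  0.0288] rot [ 2.064 -2.365  0.007] F [ -0.9  -11.03   3.11] w -0.0001
(array([-0.1224,  0.1057, -0.102 ]), array([-0.005, -0.003,  1.569])) [[0.38744128 0.09852793 0.13      ]]
```

Request:
carry_out([
  [[0.02,0,0],[0,0,0],0],
  [[0.02,0,-0.06],[0,0,0],0],
  [[0.02,0,-0.12],[0,0,0],0],
  [[0.02,0,-0.17],[0,0,0],0],
  [[-0.121,0.106,-0.17],[0,0,1.569],0],
  [[-0.121,0.106,-0.17],[0,0,1.569],0],
  [[-0.121,0.106,-0.17],[0,0,1.569],0],
  [[-0.121,0.106,-0.17],[0,0,1.569],0],
  [[-0.121,0.106,-0.17],[0,0,1.569],0],
  [[-0.121,0.106,-0.17],[0,0,1.569],0],
  [[-0.121,0.106,-0.17],[0,0,1.569],0],
  [[-0.121,0.106,-0.17],[0,0,1.569],0],
  [[-0.121,0.106,-0.17],[0,0,1.569],0],
  [[-0.121,0.106,-0.17],[0,0,1.569],0],
  [[-0.121,0.106,-0.102],[0,0,1.569],0],
  [[-0.121,0.106,-0.102],[0,0,1.569],0],
  [[-0.121,0.106,-0.102],[0,0,1.569],0],
])

```text
t: 25.9
ee_pos: [0.3863, 0.0991, 0.1308]
eef_rot: [-0.205, -3.135, -0.001]
ft_force: [-0.2, -0.3, -0.4]
grip_width: -0.0003
```

```bash
python3 - <<'E'
from h import *
st()
for x,z in((-.105,.12),(-.102,.12),(-.115,.038)): print(*go(boxw(B0,(x,0,z)),B0[2]))
E
```

```text
t 25.9 pos [0.3863 0.0991 0.1308] rot [-2.050e-01 -3.135e+00 -1.000e-03] F [-0.24 -0.32 -0.39] w -0.0003
[-0.0012 -0.0004  0.0108] [ 0.001 -0.     0.003]
[-0.0042 -0.0004  0.0108] [ 0.001 -0.     0.003]
[ 0.0088 -0.0004  0.0928] [ 0.001 -0.     0.003]
```

Request:
carry_out([
  [[-0.004,0,0.015],[0,0,0],0],
  [[-0.004,0,0.027],[0,0,0],0],
  [[-0.003,0,0.039],[0,0,0],0],
  [[-0.001,0,0.05],[0,0,0],0],
  [[0.003,0,0.058],[0,0,0],0],
  [[0.005,0,0.066],[0,0,0],0],
  [[0.007,0,0.074],[0,0,0],0],
  [[0.009,0,0.081],[0,0,0],0],
  [[0.009,0,0.087],[0,0,0],0],
  [[0.009,0,0.093],[0,0,0],0],
])

```text
t: 27.15
ee_pos: [0.3769, 0.1, 0.0366]
eef_rot: [-0.207, -3.134, -0.0]
ft_force: [-0.2, 0.4, 0.1]
grip_width: 0.0001
```

Request:
carry_out([
  [[-0.002,0,0.001],[0,0,0],0],
  [[-0.004,0,0.001],[0,0,0],0],
  [[-0.006,0,0.001],[0,0,0],0],
])

```text
t: 27.52
ee_pos: [0.382, 0.0991, 0.0356]
eef_rot: [-0.207, -3.132, 0.0]
ft_force: [-3.6, -0.4, -1.8]
grip_width: -0.0003
```

Request:
carry_out([
  [[-0.001,0,0],[0,0,0],0],
  [[-0.002,0,0],[0,0,0],0],
])

```text
t: 27.78
ee_pos: [0.386, 0.0989, 0.0364]
eef_rot: [0.207, 3.134, 0.0]
ft_force: [-2.1, -0.3, -1.4]
grip_width: 0.0001
```

Request:
carry_out([
  [[-0.001,0,0],[0,0,0],0],
  [[-0.0015,0,0],[0,0,0],0],
])

```text
t: 28.02
ee_pos: [0.3871, 0.0988, 0.0362]
eef_rot: [0.207, 3.134, 0.0]
ft_force: [-2.2, 0.5, -1.3]
grip_width: -0.0003
```

Request:
carry_out([
  [[-0.001,0,0],[0,0,0],0],
  [[-0.0015,0,0],[0,0,0],0],
])

```text
t: 28.28
ee_pos: [0.3884, 0.0986, 0.0361]
eef_rot: [0.207, 3.135, 0.0]
ft_force: [-2.2, 0.6, -1.7]
grip_width: -0.0003
```

Request:
carry_out([
  [[-0.001,0,0],[0,0,0],0],
  [[-0.0015,0,0],[0,0,0],0],
])

```text
t: 28.52
ee_pos: [0.39, 0.0984, 0.0362]
eef_rot: [0.207, 3.134, 0.0]
ft_force: [-2.2, 0.1, -1.1]
grip_width: 0.0
```

Request:
carry_out([
  [[-0.001,0,0],[0,0,0],0],
  [[-0.0015,0,0],[0,0,0],0],
])

```text
t: 28.78
ee_pos: [0.3907, 0.0982, 0.036]
eef_rot: [-0.207, -3.134, -0.0]
ft_force: [-3.6, -0.2, -2.0]
grip_width: -0.0001
```

Request:
carry_out([
  [[-0.001,0,0],[0,0,0],0],
  [[-0.0015,0,0],[0,0,0],0],
])

```text
t: 29.02
ee_pos: [0.3914, 0.0981, 0.0356]
eef_rot: [-0.206, -3.132, -0.0]
ft_force: [-5.0, 1.2, -2.8]
grip_width: 0.0001
```

Request:
carry_out([
  [[-0.001,0,0],[0,0,0],0],
  [[-0.0015,0,0],[0,0,0],0],
])

```text
t: 29.28
ee_pos: [0.3922, 0.0979, 0.0354]
eef_rot: [-0.206, -3.131, -0.0]
ft_force: [-6.4, 2.4, -2.4]
grip_width: -0.0001
```

Request:
carry_out([
  [[-0.001,0,0],[0,0,0],0],
  [[-0.0015,0,0],[0,0,0],0],
])

```text
t: 29.52
ee_pos: [0.3961, 0.0974, 0.0361]
eef_rot: [0.207, 3.134, -0.0]
ft_force: [-2.2, 0.7, -1.0]
grip_width: -0.0002
```

Snapped past the catch; continue to the stop.

Request:
carry_out([
  [[-0.001,0,0],[0,0,0],0],
  [[-0.001,0,0],[0,0,0],0],
])

```text
t: 29.78
ee_pos: [0.3976, 0.0974, 0.0364]
eef_rot: [0.207, 3.133, 0.0]
ft_force: [-2.2, -0.9, -1.2]
grip_width: 0.0001
```

Request:
carry_out([
  [[-0.001,0,0],[0,0,0],0],
  [[-0.001,0,0],[0,0,0],0],
])

```text
t: 30.02
ee_pos: [0.3977, 0.0973, 0.0362]
eef_rot: [0.207, 3.135, 0.0]
ft_force: [-3.2, -0.0, -0.5]
grip_width: 0.0002
```

Request:
carry_out([
  [[-0.001,0,0],[0,0,0],0],
  [[-0.001,0,0],[0,0,0],0],
])

```text
t: 30.28
ee_pos: [0.3979, 0.0973, 0.036]
eef_rot: [-0.207, -3.133, -0.0]
ft_force: [-5.2, 0.3, 2.5]
grip_width: 0.0005
```

Request:
carry_out([
  [[-0.001,0,0],[0,0,0],0],
  [[-0.001,0,0],[0,0,0],0],
])

```text
t: 30.52
ee_pos: [0.398, 0.0973, 0.0359]
eef_rot: [-0.206, -3.132, -0.001]
ft_force: [-6.6, 1.5, 3.9]
grip_width: -0.0001
```

Request:
carry_out([
  [[-0.001,0,0.001],[0,0,0],0],
  [[-0.001,0,0.001],[0,0,0],0],
])

```text
t: 30.78
ee_pos: [0.3981, 0.0972, 0.0347]
eef_rot: [-0.206, -3.131, -0.001]
ft_force: [-8.5, 1.2, 6.2]
grip_width: 0.0
```

Request:
carry_out([
  [[0.02,0,0],[0,0,0],0],
  [[0.02,0,-0.05],[0,0,0],0],
  [[0.02,0,-0.11],[0,0,0],0],
  [[0.02,0,-0.17],[0,0,0],0],
  [[0.02,0.18,-0.17],[0,0,0],0],
  [[0.02,0.18,-0.17],[0,0,0],0],
  [[0.02,0.18,-0.17],[0,0,0],0],
  [[0.02,0.18,-0.17],[0,0,0],0],
  [[0.02,0.18,-0.17],[0,0,0],0],
])

```text
t: 31.9
ee_pos: [0.4051, 0.278, 0.2054]
eef_rot: [0.206, 3.133, 0.0]
ft_force: [0.4, -0.5, 0.2]
grip_width: -0.0
```

```bash
python3 - <<'E'
from h import *
S=shot('side','s6.png');T=shot('top','t6.png');st()
a=cv2.resize(T['frame'][140:240,150:260],(440,400),interpolation=2);b=cv2.resize(S['frame'][185:285,195:285],(360,400),interpolation=2)
cv2.imwrite('pics/c8.png',np.hstack([a,b])[:,:,::-1])
E
```

```text
t 32.0 pos [0.4048 0.2771 0.2054] rot [0.209 3.134 0.   ] F [-0.29 -0.92  0.45] w -0.0
```

View pics/c8.png

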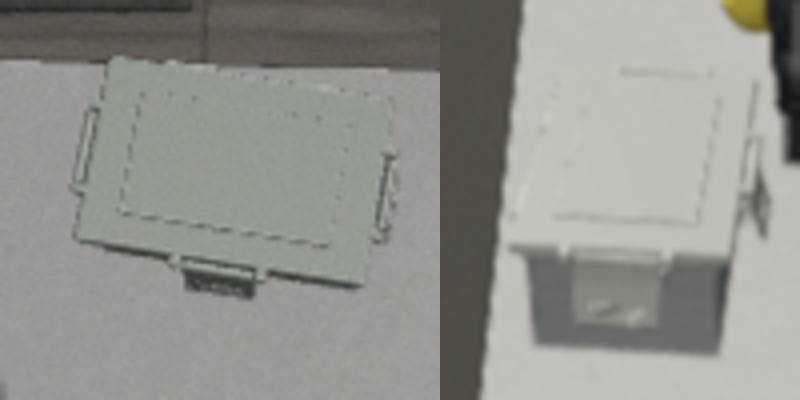

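```bash
python3 - <<'E'
from h import *
T=shot('top'); X=onz(T,(204.6,213.7),.042)-[B0[0],B0[1],0]
print('front end box x',np.cos(B0[2])*X[0]+np.sin(B0[2])*X[1])
for n,z in(('lemon',.025),('salt_shaker',.045),('cereal_bowl',.03)):
    d=spot_in(T,n); print(n,np.round(onz(T,d[0]['rect'][:2],z),3) if d else None)
print(finish_job())
E
```

```text
front end box x -0.08670560782637929
lemon [ 0.383 -0.236  0.025]
salt_shaker [0.336 0.27  0.045]
cereal_bowl [ 0.396 -0.342  0.03 ]
the job is handed in; nothing more can be done
None
```

The lid is shut and all three clips are snapped home. I handed the job in at about 32 s of the 67 s allowed.

- **Lid:** I pushed it down at the press point until the gasket pushed back with about 9 N (tool height 89.4 mm, 90 mm nominal). The clips were still open at that point.
- **Clips:** I folded left, right, then front. Each gave way past its catch, then met a hard stop, which I tested with about 7 to 11 N.
- **Left clip:** It stuck at about 13 N because friction was working against the push. Lowering the fingertip a few millimetres while pushing let it snap. That 13 N was the highest force I read on the box.
- **Travel from catch to stop:** The left and front clips moved 7.6 and 7.8 mm, close to the expected 0.2 rad. The right clip moved about 6.3 mm, a little short. It held firm against 11 N, and the final top view shows nothing sticking out on that side.

The last pictures show the lid flat and the left and front clips folded down; the right clip can only be judged from the top view. The measured front clip end (12.7 mm outside its hinge) is within its warp range, about 3 mm from where the fingertip stopped. The lemon, salt shaker and bowl were within about 6 mm of their starting places, which is within measuring error. The arm was clear of everything at hand-in.

One earlier reading disagreed: the first side-camera fix on the lemon was about 6 cm off the top camera's. Projecting the top camera's position into the side view matched the picture, so I used that one.

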